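Prop the shower-shelf bin and put its scoop in

TASK

Lift the lid of the white bin on the shower shelf by its bar until the stay drops into its notch, and let the lid down so that it rests propped on the stay. Then put the blue scoop inside the bin, right way up and flat on the bin's floor, so that a seated bather can scoop with one hand; leave the lid propped.

Things in the scene. Friction and masses are not known exactly. Their poses are not given: they have to be found in the camera images.
- bin: White open bin fixed on the white shelf: 190 deep (x) x 230 wide (y) x 75 mm high, walls and floor 5 mm, empty. Origin: centre of its underside; +x away from the robot, turned up to 11 degrees. Lid hinge line along y at x +95, z +78 mm. Outside the right wall (y -115 to -141, top 61 mm) a grey rail with a notch: the thin steel stay on the lid's right edge slides along it by itself.
- bin_lid (a joint): Teal lid, 190 deep, 236 wide, 6 mm thick, 0.3 kg, hinged at the far wall. Radians: 0 shut, 1.50 hard stop; the near edge swings up and away from the robot. Let go, it falls shut. Raised past 1.37 the stay's foot drops in the notch; let down from there it rests propped at 1.25. Propped, its top edge hangs over the far 65 mm of the bin: reach in over the near half.
- lid_bar (a point): Centre of the lid's white round bar: 14 mm thick, 120 mm long along the bin's y, an arm at each end, 95 mm clear between. Lid shut: 222 mm from the hinge line towards the robot, 34 mm above it (112 above the shelf, 31 above the lid's top). It circles the hinge line with the lid; pinch it from above, fingers closing along the bin's x: it can turn in the fingers while they stay pointing down.
- scoop_mid (a point): Blue plastic scoop, about 70 g, loose, flat on the shelf, 125 mm long along its x. Point: its centre, 16 mm above its underside. Handle 62 mm to -x, 20 wide, 28 mm high from the underside: grip it 30 mm along. Open bowl 62 mm to +x, 50 wide, 32 mm high. z up. Lies left or right of the bin, +x within 25 degrees of away from the robot; brush, mirror and pill box lie in like places.
Not all that is in view belongs to the job. Of the things that look like the part that bears scoop_mid, the middle-sized one is meant.

How it is judged:
By the outcome, as a careful person would: the job done as asked, in the order asked, and still so for the second after the job is handed in, with the robot touching nothing.
It also fails if it takes over 62 s, if anything falls off the work surface, if the arm or the gripper's body presses on something with over 40 N, if the wrist force passes 120 N, or if a joint passes its speed limit or range.

ROBOT

A 6-joint arm with a two-finger parallel gripper is mounted at the origin on the work surface. World frame = base frame: x ahead of the robot, y to its left, z up, the work surface at z = 0. Lengths are in m, angles in rad, forces in N, time in s.
With the tool pointing down it reaches from about 0.425 to 0.95 m from the base axis. Payload 3.5 kg.
Tool frame: the origin (TCP) lies on the centre line of the jaws, within the pads' length; the fingertips stand 8 mm ahead of it and the grasp point (between the pads) lies 11 mm behind it (tip_extent is the distance from the TCP to the fingertips, in m); y points along the fingers, x is the direction in which the jaws open and shut, and the axes are right-handed (so a half turn about y gives the same grasp; the last joint's range is limited). The gripper opens to 85 mm and grips with 20 to 120 N. Pads are 22 mm wide; open, the fingers measure 114 mm over their backs; the gripper's body (76 mm by 85 mm) begins 54 mm behind the grasp point. The pads swing forward as they close: fully open they stand 13 mm farther back than shut.
Start: joints at [-1.32, 0.286, 1.577, -0, 1.279, -0.15], TCP at [0.263, -0.621, 0.207] pointing down, gripper open.
Joint ranges: [-2.77, 2.77], [-0.9, 2.22], [0.21, 2.48], [-1.53, 4.67], [0.24, 2.81], [-2.84, 2.84]. Speed limits (rad/s): [2.79, 2.79, 3.14, 3.14, 3.14, 3.14].

INTERFACE

Orientations are given as [roll, pitch, yaw] about the fixed x, y, z axes, in that order (R = Rz(yaw) Ry(pitch) Rx(roll)).
In Python, from station import * gives the robot as it stands. The module is installed in compiled form; this text tells all that it offers.
- The arm moves only by the shell command python3 -m creep 'ROWS' [FORCE]. ROWS is a JSON object of lists of equal length, an entry for each row: "fingers": the finger opening in m, from 0 to 0.0854; "translation": the shift along the world's x, y, z in m, a list of three; "turn": the turn, a rotation vector about the world's x, y, z in degrees, a list of three. In form: {"fingers": [fingers, ...], "translation": [[x, y, z], ...], "turn": [[rx, ry, rz], ...]}. A call has 1 to 20 rows; each row is the pose to reach, as a shift and turn from the pose commanded when the call began; what a row does not reach only later rows make up. A row lasts 1/8 s, in which the tool goes at most 62.5 mm and 10.7 degrees, less where a joint would pass 70% of its speed; a pose out of reach is approached as far as the arm can. A call with a gripper value outside its range is refused whole. The fingers move at their own pace and stop on an object; FORCE is the grip in N (left out, the last holds). Time passes only in rows, so rows that repeat a pose let the fingers close. It gives the time, the measured TCP pose, the force and the opening at its end, in the units of the state.
- get_obs(): the state, without advancing time (a new reading comes with each control period).
- snapshot(name): name is "scene" or "top"; returns a dict with "image" (384x512x3 uint8, red, green, blue), "intrinsics" (3x3 intrinsics, pixels), "rvec" (rotation vector, rad) and "tvec" (3), from world to camera coordinates, as OpenCV has them. Camera axes: x right, y down, z forward; pixel columns grow to the right and rows downward; lengths in m; the calibration is good to about 2 mm. A picture is of the moment at which its call begins. There is no depth.
- hand_in(): hands the job in, once; it reports no verdict.
The state is a dict: "t": time; "joint_pos": joint angles; "joint_velocities": joint speeds; "tau": joint torques, N m; "position": TCP position; "tcp_rot": TCP orientation; "contact_force": force on the tool from outside, world axes, zero at the start; "moment": the same for the moment, N m; "width": opening from 0.0 (shut) to 1.0 (fully open).
Only numpy, scipy, OpenCV 4.12 (cv2) and the standard library are available. Lean on these libraries where they do the work, as an engineer would, in place of code of your own. Each camera call takes 0.05 s, during which the arm holds its last target.

## Working session

There is one attempt and no reset: what is moved stays moved. The work goes in short steps, Python scripts to look and compute and a shell command to move; the robot and the scene stay as the last step left them, time stands still between calls to the robot, and variables do not carry over. Pictures are saved under pics/ and viewed, and the job is handed in when it is done.

```bash
mkdir -p pics; cat > h.py <<'E'
import numpy as np, cv2
from station import *
def ray(s,uv):
    R,_=cv2.Rodrigues(np.array(s["rvec"],float)); t=np.array(s["tvec"],float).reshape(3)
    K=np.array(s["intrinsics"],float); d=R.T@np.linalg.solve(K,[uv[0],uv[1],1.]); return -R.T@t,d
def onz(s,uv,z):
    o,d=ray(s,uv); return o+d*(z-o[2])/d[2]
def proj(s,P):
    return cv2.projectPoints(np.array(P,float).reshape(-1,3),np.array(s["rvec"],float),np.array(s["tvec"],float),np.array(s["intrinsics"],float),None)[0].reshape(-1,2)
def tri(s1,u1,s2,u2):
    o1,d1=ray(s1,u1);o2,d2=ray(s2,u2)
    a=np.linalg.lstsq(np.c_[d1,-d2],o2-o1,rcond=None)[0]
    p,q=o1+d1*a[0],o2+d2*a[1]; return (p+q)/2,np.linalg.norm(p-q)
def save(s,n,crop=None,f=1):
    im=s["image"][:,:,::-1]
    if crop: x0,y0,x1,y1=crop; im=im[y0:y1,x0:x1]
    cv2.imwrite("pics/"+n,cv2.resize(im,None,fx=f,fy=f,interpolation=cv2.INTER_CUBIC))
E
python3 - <<'E'
from h import *
import pickle
for n in("scene","top"):
    s=snapshot(n); save(s,n+"0.png",f=1.5); pickle.dump(s,open(n+"0.pkl","wb"))
    o,d=ray(s,(256,192));print(n,o,d)
o=get_obs();print({k:np.round(v,3) for k,v in o.items()})
E
```

```text
scene [1.29599186 0.35115791 1.03695357] [-0.63238829 -0.20905227 -0.74591743]
top [0.41193036 0.06077488 1.11317116] [ 0.08025919  0.01583422 -0.9966798 ]
{'t': np.float64(0.1), 'joint_pos': array([-1.32 ,  0.287,  1.578,  0.   ,  1.279, -0.15 ]), 'joint_velocities': array([-0.   , -0.002, -0.003,  0.001,  0.   ,  0.002]), 'tau': array([ 2.0000e-03, -4.0729e+01, -2.9370e+01, -0.0000e+00,  3.0000e-03,
        0.0000e+00]), 'position': array([ 0.263, -0.621,  0.206]), 'tcp_rot': array([-1.57 ,  0.002, -1.17 ]), 'contact_force': array([0.695, 0.17 , 0.842]), 'moment': array([-0.042,  0.034, -0.004]), 'width': np.float64(1.0)}
```

```bash
ls pics
```

```text
scene0.png
top0.png
```

View pics/scene0.png

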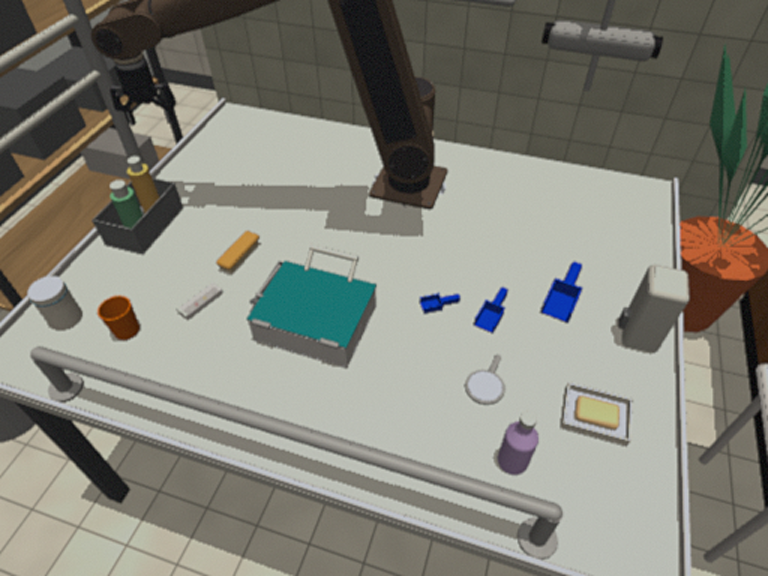

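View pics/top0.png

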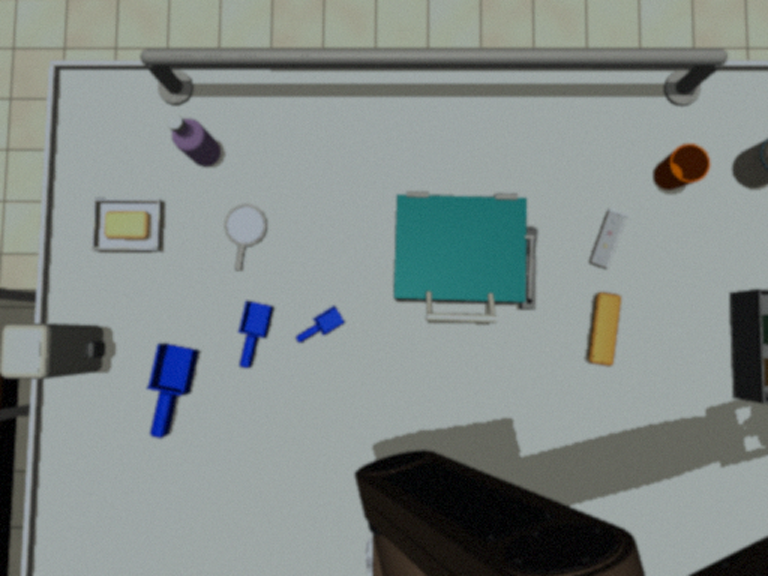

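The top view (shown at 1.5x) has three blue scoops: large at about (172,390), middle at (256,333) and small at (321,324). The teal lid is at (460,248) with its bar at (460,318). The orange brush, white pill box and mirror aren't part of the job. The middle scoop should be the one, so I'll measure all three to confirm.

```bash
python3 - <<'E'
from h import *
import pickle
T=pickle.load(open("top0.pkl","rb"));S=pickle.load(open("scene0.pkl","rb"))
for nm,s in(("top",T),("scene",S)):
    hsv=cv2.cvtColor(s["image"],cv2.COLOR_RGB2HSV)
    for c,lo,hi,z in(("teal",(80,80,50),(100,255,255),.081),("blue",(110,120,60),(130,255,255),.0)):
        m=cv2.inRange(hsv,lo,hi)
        for k in cv2.findContours(m,0,1)[0]:
            if cv2.contourArea(k)<60: continue
            P=np.array([onz(s,p[0],z)[:2] for p in k],np.float32)
            r=cv2.minAreaRect(P)
            print(nm,c,cv2.contourArea(k),k.reshape(-1,2).mean(0).round(),"rect",np.round(r[0],4),np.round(r[1],4),round(r[2],2))
            if c=="teal":print(np.round(cv2.boxPoints(r),4).tolist())
save(T,"c_scoops.png",(90,180,250,310),5)
save(T,"c_bin.png",(250,110,380,230),5)
save(S,"c_scoopsS.png",(260,160,410,260),5)
save(S,"c_binS.png",(150,150,270,250),5)
E
```

```text
top teal 5842.0 [307. 167.] rect [ 0.5692 -0.0593] [0.235  0.1905] 88.8
[[0.4715000092983246, -0.17479999363422394], [0.6620000004768372, -0.17880000174045563], [0.6668999791145325, 0.05620000138878822], [0.4763999879360199, 0.06019999831914902]]
top blue 863.5 [110. 255.] rect [0.2999 0.4974] [0.0721 0.1768] 79.23
top blue 255.5 [213. 217.] rect [0.4264 0.2054] [0.0374 0.0948] 31.55
top blue 493.0 [168. 221.] rect [0.4091 0.3342] [0.0536 0.125 ] 78.23
scene teal 2833.5 [209. 202.] rect [ 0.5714 -0.0578] [0.2367 0.1883] 88.78
[[0.474700003862381, -0.17409999668598175], [0.6628999710083008, -0.17810000479221344], [0.6679999828338623, 0.05860000103712082], [0.4797999858856201, 0.06260000169277191]]
scene blue 162.5 [292. 200.] rect [0.4146 0.2024] [0.0473 0.0974] 32.57
scene blue 283.0 [328. 207.] rect [0.3953 0.3295] [0.051  0.1419] 78.11
scene blue 519.0 [376. 195.] rect [0.2804 0.4874] [0.068  0.2013] 79.9
```

View pics/c_scoops.png

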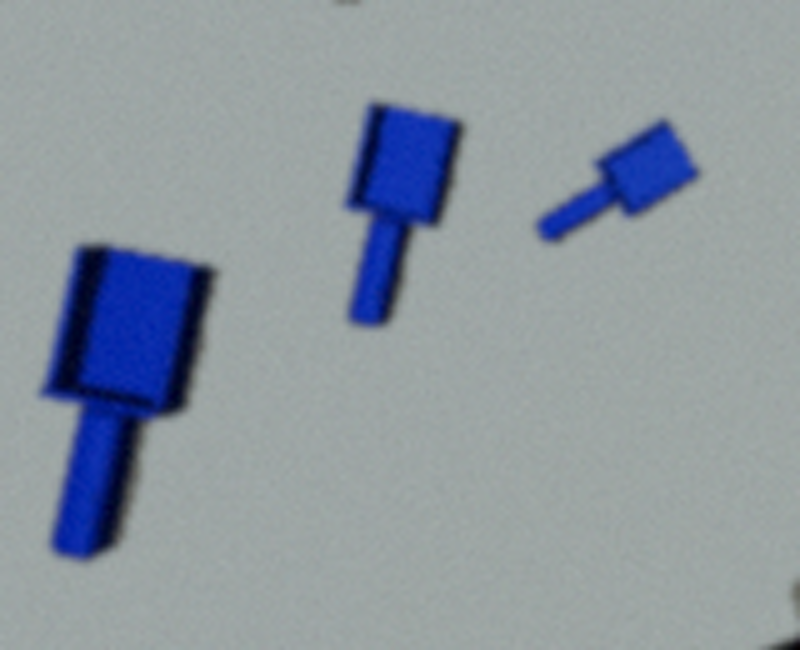

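View pics/c_bin.png

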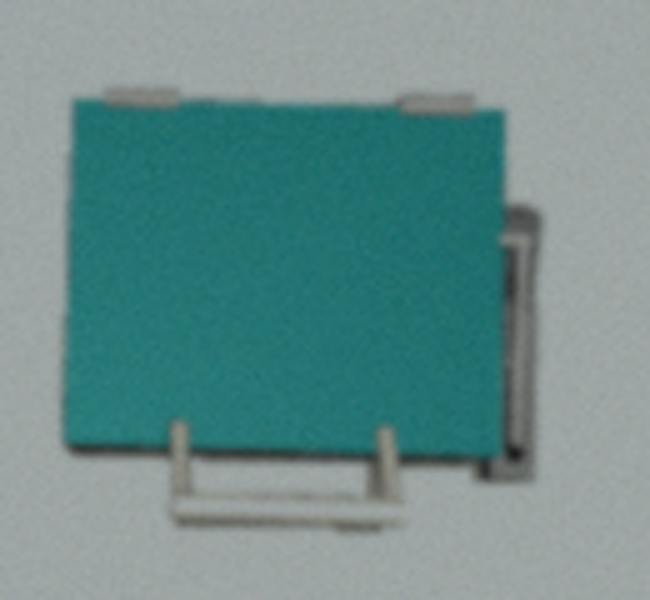

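View pics/c_binS.png

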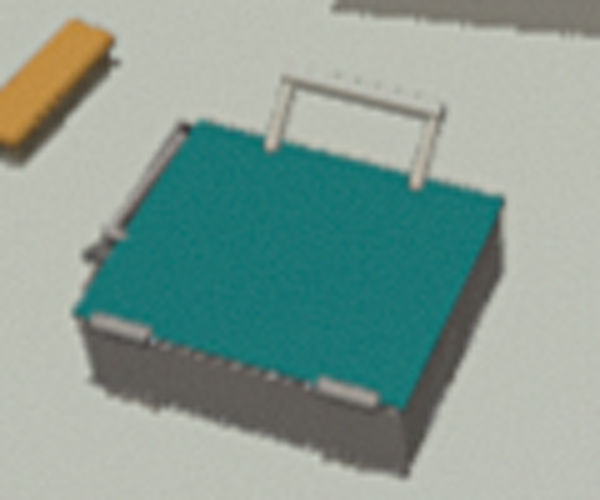

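View pics/c_scoopsS.png

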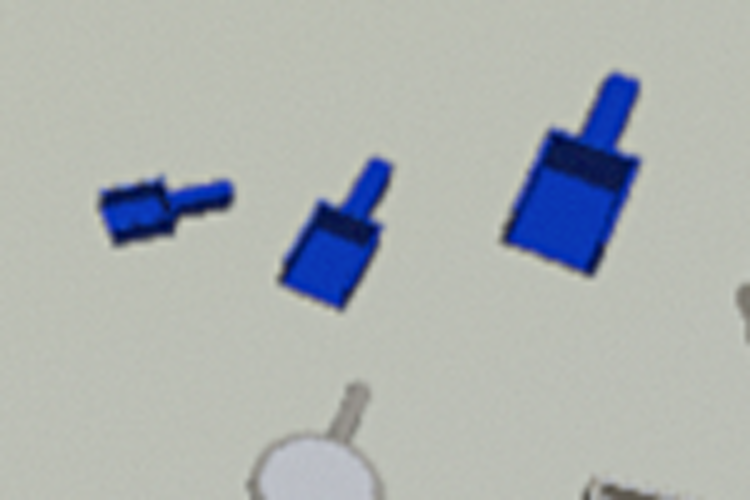

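The middle scoop measures 125 x 53 mm, matching the description. The others are 177 x 72 and 95 x 37. It lies at about top px (168,221), bowl away from the robot, yaw about -12°. Next I'll triangulate the bar and the handle.

```bash
python3 - <<'E'
from h import *
import pickle
T=pickle.load(open("top0.pkl","rb"));S=pickle.load(open("scene0.pkl","rb"))
for n,a,b in(("barL",(285,212.4),(238.4,172)),("barR",(330.6,212),(207,166)),("handle end top",(90+370/5,180+318/5),(260+378/5,160+160/5)),("bowl far L",(90+372/5,180+104/5),(260+345/5,160+310/5)),("bowl far R",(90+460/5,180+122/5),(260+282/5,160+281/5))):
    p,e=tri(T,a,S,b);print(n,p.round(4),round(e,4))
# bin frame from lid mean; predicted bar
c=np.array([.5703,-.0585]);y=np.radians(-1.2);ex=np.array([np.cos(y),np.sin(y)])
B=np.r_[c-.127*ex,.112];print("bar pred",B,proj(T,B),proj(S,B), "hinge",c+.095*ex)
# scoop: check predicted corners
c=np.array([.409,.330]);y=np.radians(-11.8);ex=np.array([np.cos(y),np.sin(y)]);ey=np.array([-ex[1],ex[0]])
P=[np.r_[c+ex*a+ey*b,z] for a,b,z in((-.0625,0,.028),(.0625,.025,.032),(.0625,-.025,.032),(-.031,0,.028))]
print(proj(T,P).round(1).tolist(),proj(S,P).round(1).tolist(),P[3])
E
```

```text
barL [0.4395 0.002  0.109 ] 0.0031
barR [ 0.4416 -0.1169  0.1049] 0.0038
handle end top [0.3503 0.3396 0.0245] 0.005
bowl far L [0.4736 0.3446 0.0026] 0.0005
bowl far R [0.4628 0.2956 0.0023] 0.0047
bar pred [ 0.44332785 -0.05584031  0.112     ] [[306.80503832 211.28945841]] [[222.08307264 168.53376027]] hinge [ 0.66527916 -0.06048953]
[[161.6, 244.8], [162.9, 199.6], [180.0, 203.3], [164.2, 233.8]] [[336.1, 191.2], [329.3, 216.9], [315.8, 211.2], [332.7, 196.9]] [0.37865511 0.33633938 0.028     ]
```

```bash
python3 - <<'E'
from h import *
import pickle
T=pickle.load(open("top0.pkl","rb"));S=pickle.load(open("scene0.pkl","rb"))
for s,b,zh in((T,(150,190,195,255),.028),(S,(300,175,345,230),.028)):
    hsv=cv2.cvtColor(s["image"],cv2.COLOR_RGB2HSV)
    m=cv2.inRange(hsv,(105,90,110),(135,255,255))
    q=np.zeros_like(m);q[b[1]:b[3],b[0]:b[2]]=m[b[1]:b[3],b[0]:b[2]]
    v,u=np.nonzero(q)
    print(u.min(),u.max(),v.min(),v.max())
    for r in range(v.min(),v.max()+1):
        k=u[v==r]; L=onz(s,(k.min()-.5,r),zh);R=onz(s,(k.max()+.5,r),zh)
        print(r,k.min(),k.max(),((L+R)/2).round(4)[:2],np.linalg.norm(L-R).round(4))
E
```

```text
159 180 201 244
201 164 169 [0.4716 0.3324] 0.0172
202 163 173 [0.4688 0.328 ] 0.0314
203 163 178 [0.466  0.3208] 0.0457
204 163 180 [0.4632 0.3179] 0.0514
205 163 179 [0.4603 0.3192] 0.0485
206 162 179 [0.4574 0.3206] 0.0514
207 162 179 [0.4546 0.3205] 0.0514
208 162 179 [0.4518 0.3204] 0.0514
209 162 179 [0.4489 0.3203] 0.0513
210 161 178 [0.4461 0.3231] 0.0513
211 161 178 [0.4432 0.323 ] 0.0513
212 161 178 [0.4404 0.323 ] 0.0513
213 161 177 [0.4375 0.3243] 0.0485
214 160 178 [0.4347 0.3242] 0.0542
215 160 177 [0.4319 0.3256] 0.0513
216 160 177 [0.429  0.3255] 0.0513
217 160 177 [0.4262 0.3254] 0.0513
218 160 176 [0.4234 0.3268] 0.0484
219 159 176 [0.4205 0.3281] 0.0513
220 159 176 [0.4177 0.3281] 0.0513
221 159 176 [0.4149 0.328 ] 0.0512
222 163 175 [0.4121 0.3236] 0.037
223 164 175 [0.4093 0.3221] 0.0341
224 164 175 [0.4064 0.3221] 0.0341
225 164 169 [0.4035 0.3305] 0.0171
226 163 169 [0.4007 0.3319] 0.0199
227 163 169 [0.3979 0.3318] 0.0199
228 163 168 [0.3951 0.3331] 0.0171
229 163 168 [0.3922 0.3331] 0.0171
230 162 168 [0.3894 0.3344] 0.0199
231 162 168 [0.3866 0.3343] 0.0199

[... 810 characters left out ...]
4
202 323 333 [0.4075 0.3247] 0.0387
203 322 333 [0.4126 0.3239] 0.0422
204 321 334 [0.4171 0.3248] 0.0491
205 321 335 [0.4211 0.3273] 0.0525
206 320 335 [0.4262 0.3265] 0.0558
207 320 335 [0.4306 0.3274] 0.0557
208 319 335 [0.4356 0.3266] 0.0591
209 318 334 [0.4411 0.3241] 0.0589
210 318 334 [0.4455 0.325 ] 0.0588
211 317 333 [0.451  0.3226] 0.0587
212 319 332 [0.4548 0.3251] 0.0482
213 318 332 [0.4597 0.3243] 0.0515
214 318 331 [0.4646 0.3235] 0.048
215 317 331 [0.4694 0.3227] 0.0513
216 317 330 [0.4742 0.3219] 0.0478
217 318 329 [0.4785 0.3228] 0.0409
218 320 328 [0.4822 0.3253] 0.0306
219 323 328 [0.4849 0.3309] 0.0203
220 325 328 [0.4881 0.335 ] 0.0135
221 327 328 [0.4912 0.339 ] 0.0067
```

```bash
python3 -m creep '{"fingers":[0.06,0.06,0.06,0.06,0.06,0.06,0.06,0.06,0.06,0.06,0.06,0.06,0.06,0.06],"translation":[[0,0,0.06],[0,0,0.1],[0.018,0.056,0.1],[0.036,0.113,0.1],[0.054,0.170,0.1],[0.072,0.226,0.1],[0.09,0.283,0.08],[0.108,0.339,0.06],[0.126,0.396,0.04],[0.144,0.452,0.02],[0.162,0.509,-0.01],[0.180,0.565,-0.02],[0.180,0.565,-0.02],[0.180,0.565,-0.02]],"turn":[[0,0,0],[0,0,0],[0,0,7],[0,0,14],[0,0,21],[0,0,28],[0,0,35],[0,0,42],[0,0,49],[0,0,56],[0,0,62],[0,0,65.8],[0,0,65.8],[0,0,65.8]]}' 40; python3 - <<'E'
from h import *
o=get_obs();print({k:np.round(v,3).tolist() for k,v in o.items()})
s=snapshot("scene");save(s,"s1.png",(130,60,300,250),4 and 3)
s=snapshot("top");save(s,"t1.png",(210,80,400,300),3 and 2.7)
E
```

```text
t: 1.85
position: [0.4433, -0.0563, 0.1872]
tcp_rot: [-1.571, 0.001, -0.021]
contact_force: [-1.0, -0.3, -0.9]
width: 0.698
{'t': 1.85, 'joint_pos': [-0.354, -0.22, 2.134, -0.0, 1.228, -0.333], 'joint_velocities': [-0.041, -0.006, -0.011, -0.001, 0.001, -0.0], 'tau': [0.905, -19.813, -28.331, 0.037, 0.016, 0.006], 'position': [0.443, -0.056, 0.187], 'tcp_rot': [-1.571, 0.001, -0.021], 'contact_force': [-1.043, -0.292, -0.862], 'moment': [-0.019, 0.054, -0.011], 'width': 0.698}
```

View pics/s1.png

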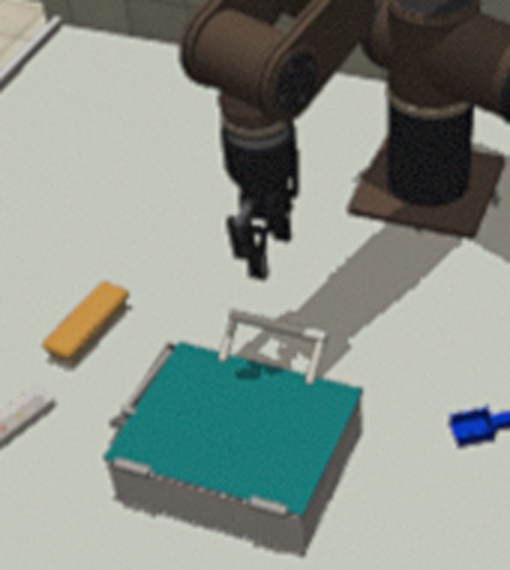

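View pics/t1.png

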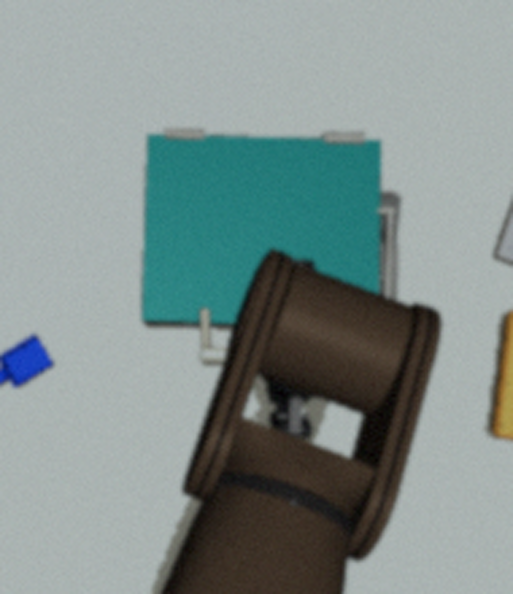

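The gripper hangs centred over the bar. In the scene crop the fingers are at about (250,270) and the bar at (275,325). I'll descend and pinch.

```bash
python3 -m creep '{"fingers":[0.06,0.06,0.06,0.06,0.0,0.0,0.0,0.0,0.0],"translation":[[0,0,-0.03],[0,0,-0.06],[0,0,-0.086],[0,0,-0.086],[0,0,-0.086],[0,0,-0.086],[0,0,-0.086],[0,0,-0.086],[0,0,-0.086]],"turn":[[0,0,0],[0,0,0],[0,0,0],[0,0,0],[0,0,0],[0,0,0],[0,0,0],[0,0,0],[0,0,0]]}' 40; python3 - <<'E'
from h import *
import math
s=snapshot("scene");save(s,"s2.png",(150,100,290,240),4)
# arc plan relative to bar start
r=math.hypot(.222,.034);p0=math.atan2(.034,.222)
for th in np.arange(0,1.46,.1): print(round(th,2), round(.222-r*math.cos(p0+th),4), round(r*math.sin(p0+th)-.034,4))
for th in (1.25,1.35,1.42,1.44): print(round(th,2), round(.222-r*math.cos(p0+th),4), round(r*math.sin(p0+th)-.034,4))
E
```

```text
t: 3.08
position: [0.4435, -0.0564, 0.1016]
tcp_rot: [-1.571, -0.0, -0.021]
contact_force: [0.7, -0.5, 1.0]
width: -0.005
0.0 -0.0 -0.0
0.1 0.0045 0.022
0.2 0.0112 0.0434
0.3 0.02 0.0641
0.4 0.0308 0.0838
0.5 0.0435 0.1023
0.6 0.058 0.1194
0.7 0.0741 0.135
0.8 0.0917 0.1489
0.9 0.1106 0.161
1.0 0.1307 0.1712
1.1 0.1516 0.1793
1.2 0.1732 0.1852
1.3 0.1954 0.189
1.4 0.2178 0.1905
1.25 0.1843 0.1874
1.35 0.2066 0.1901
1.42 0.2223 0.1906
1.44 0.2268 0.1905
```

View pics/s2.png

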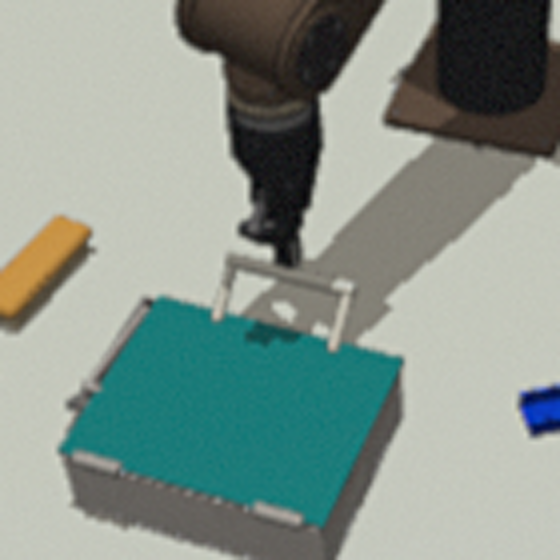

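```bash
python3 - <<'E'
from h import *
s=snapshot("scene");save(s,"s3.png",(195,130,255,190),10)
p=get_obs()["position"]
print(proj(s,[p,p+[0,0,-.008],p+[0,0,.011],p+[0,0,.06]]))
E
```

```text
[[222.13755124 170.63646455]
 [222.29736822 172.23231014]
 [221.91543276 168.41850993]
 [220.89133137 158.19238922]]
```

View pics/s3.png

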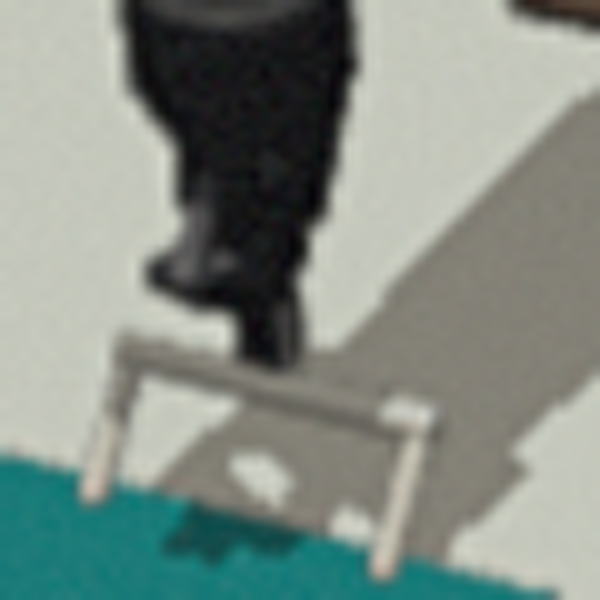

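The gripper shut to zero: the pads closed above the bar at crop (270,360), not around it. I'll rise with the fingers shut and check where the tips really are.

```bash
python3 -m creep '{"fingers":[0.0,0.0,0.0],"translation":[[0,0,0.04],[0,0,0.04],[0,0,0.04]],"turn":[[0,0,0],[0,0,0],[0,0,0]]}' 40; python3 - <<'E'
from h import *
s=snapshot("scene");save(s,"s4.png",(195,120,255,180),10)
p=get_obs()["position"]
print(p,proj(s,[p,p+[0,0,-.008],p+[0,0,.011],p+[0,0,.06]]))
E
```

```text
t: 3.55
position: [0.4431, -0.0564, 0.1411]
tcp_rot: [-1.571, 0.0, -0.022]
contact_force: [-1.3, -0.3, -0.1]
width: -0.005
[ 0.4427162  -0.05619965  0.14047445] [[221.46632123 162.52593924]
 [221.63275145 164.19428686]
 [221.23495632 160.20666647]
 [220.16739313 149.50508587]]
```

View pics/s4.png

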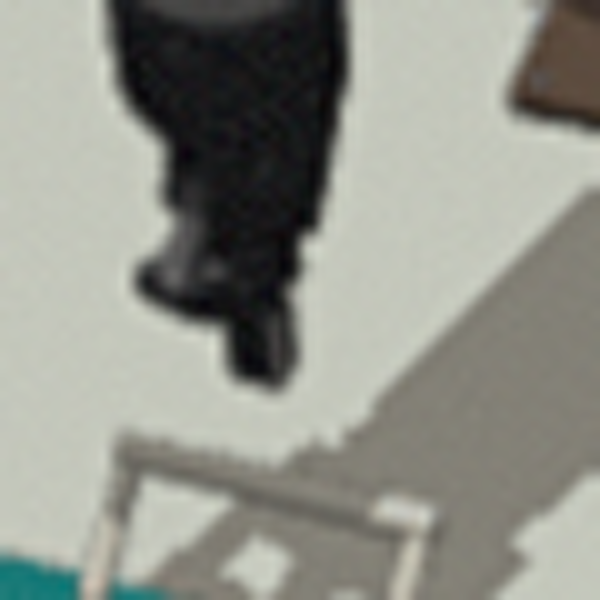

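```bash
python3 - <<'E'
from h import *
import time
s=snapshot("top");save(s,"t4.png",(270,170,360,260),7)
p=get_obs()["position"]
for dz in(-.008,0,.05,.1,.15): print(dz,proj(s,p+[0,0,dz]).round(1))
for z in(.15,.2,.25): print(z,onz(s,(318,233.7),z))
E
```

```text
-0.008 [[307.9 211.4]]
0 [[308.2 211.3]]
0.05 [[310.8 210.6]]
0.1 [[313.6 209.9]]
0.15 [[316.7 209.1]]
0.15 [ 0.38666023 -0.0791629   0.15      ]
0.2 [ 0.38797205 -0.07189848  0.2       ]
0.25 [ 0.38928387 -0.06463405  0.25      ]
```

View pics/t4.png

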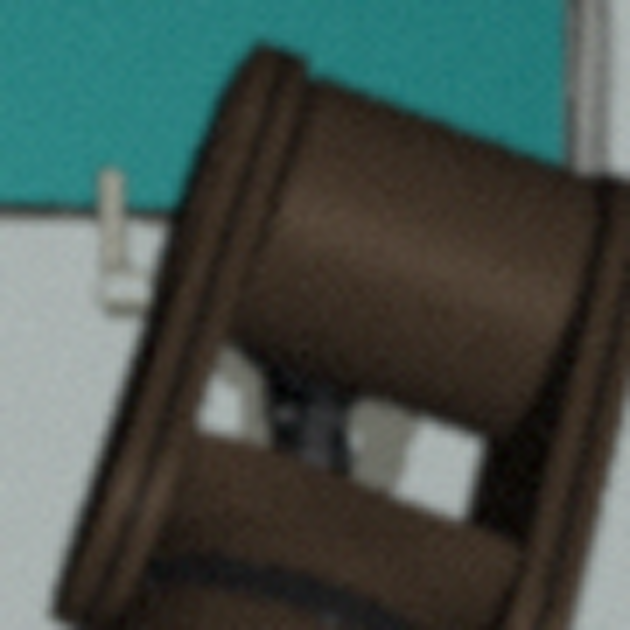

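```bash
python3 - <<'E'
from h import *
import pickle
S=pickle.load(open("scene0.pkl","rb"))
im=S["image"][:,:,::-1].copy()[30:110,50:150]
im=cv2.resize(im,None,fx=6,fy=6,interpolation=cv2.INTER_CUBIC)
p=np.array([.263,-.621,.2065]);a=np.array([np.cos(-1.17),np.sin(-1.17),0])
pts=[p,p+[0,0,-.008]]+[p+a*sg*.0427+[0,0,.005] for sg in(1,-1)]+[p+[0,0,.065]]
q=proj(S,pts);print(q.round(1))
for i,u in enumerate(q):
    c=tuple(int(v) for v in ((u-[50,30])*6+3)); cv2.circle(im,c,4,[(0,0,255),(0,255,0),(255,255,0),(255,0,255),(0,255,255)][i],-1)
cv2.imwrite("pics/c0.png",im)
E
```

```text
[[103.9  90. ]
 [104.6  91.8]
 [ 92.5  89.5]
 [114.6  88.4]
 [ 98.7  75.2]]
```

View pics/c0.png

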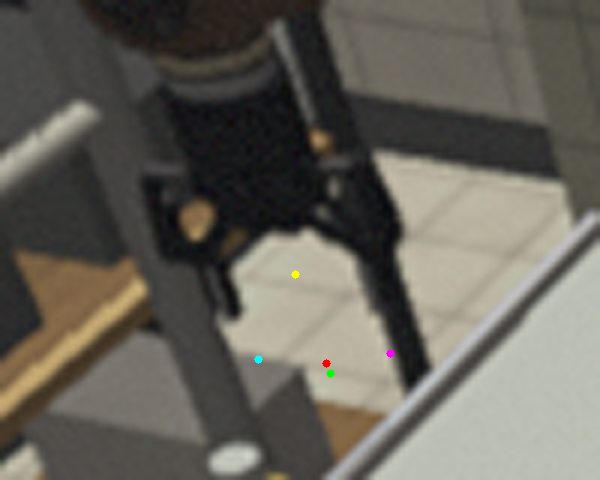

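```bash
python3 - <<'E'
from h import *
import pickle
S=pickle.load(open("scene0.pkl","rb"))
for p,obs in((np.array([.4427,-.0562,.1325]),(221.6,158.9)),(np.array([.263,-.621,.2115])+.0427*np.array([np.cos(-1.17),np.sin(-1.17),0]),(50+235/6,30+315/6))):
    b=proj(S,p)[0]
    print("resid",np.array(obs)-b,"z+26",proj(S,p+[0,0,.026])[0]-b,"x-27",proj(S,p-[.027,0,0])[0]-b)
E
```

```text
resid [-0.03384373 -5.28587219] z+26 [-0.54655885 -5.47916677] x-27 [ 2.82359998 -5.08270093]
resid [-3.35144208 -6.97665126] z+26 [-2.20623849 -5.82781718] x-27 [ 3.97509618 -3.64015736]
```

Both views agree that the real fingertips sit about 26 mm higher than the reported TCP implies; an x offset doesn't fit. I'll descend to match, in small steps, watching the force.

```bash
python3 -m creep '{"fingers":[0.045,0.045,0.045,0.045,0.045],"translation":[[0,0,0],[0,0,0],[0,0,-0.02],[0,0,-0.04],[0,0,-0.04]],"turn":[[0,0,0],[0,0,0],[0,0,0],[0,0,0],[0,0,0]]}' 40;  python3 -m creep '{"fingers":[0.045,0.045,0.045],"translation":[[0,0,-0.007],[0,0,-0.013],[0,0,-0.013]],"turn":[[0,0,0],[0,0,0],[0,0,0]]}' 40; python3 - <<'E'
from h import *
s=snapshot("scene");save(s,"s5.png",(195,120,255,180),10)
E
```

```text
t: 4.28
position: [0.4418, -0.0559, 0.0996]
tcp_rot: [-1.569, 0.004, -0.022]
contact_force: [0.6, -0.4, 0.3]
width: 0.53
t: 4.65
position: [0.4432, -0.0564, 0.0882]
tcp_rot: [-1.571, 0.001, -0.022]
contact_force: [0.4, -0.1, -0.1]
width: 0.524
```

View pics/s5.png

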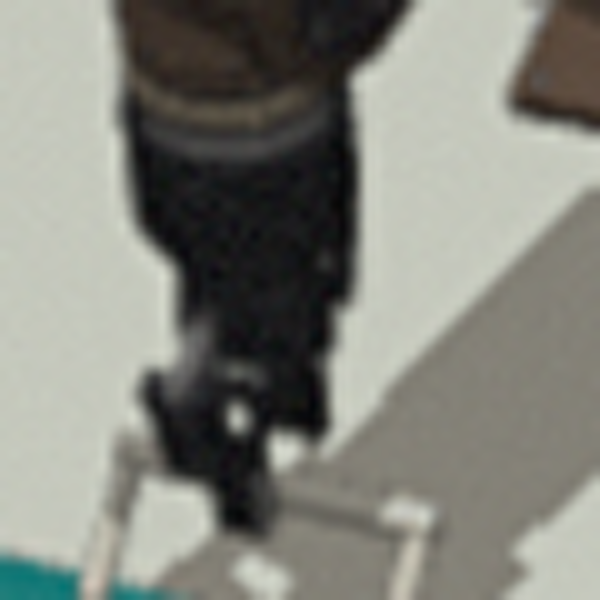

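Tips are now level with the bar, far tip at (245,535) and near tip at (310,435), with the bar between them. Going 15 mm further down and closing.

```bash
python3 -m creep '{"fingers":[0.045,0.045,0.045,0.0,0.0,0.0,0.0],"translation":[[0,0,-0.008],[0,0,-0.015],[0,0,-0.015],[0,0,-0.015],[0,0,-0.015],[0,0,-0.015],[0,0,-0.015]],"turn":[[0,0,0],[0,0,0],[0,0,0],[0,0,0],[0,0,0],[0,0,0],[0,0,0]]}' 40
```

```text
t: 5.58
position: [0.4435, -0.0565, 0.0737]
tcp_rot: [-1.571, -0.0, -0.021]
contact_force: [-1.1, -0.0, 2.8]
width: 0.144
```

Gripped: opening is about 12 mm on the 14 mm bar. Now lifting along the arc.

```bash
python3 -m creep '{"fingers":[0,0,0,0,0,0,0,0],"translation":[[0.0045,0,0.022],[0.0112,0,0.0434],[0.020,0,0.0641],[0.0308,-0.001,0.0838],[0.0435,-0.001,0.1023],[0.058,-0.001,0.1194],[0.0741,-0.0015,0.135],[0.0741,-0.0015,0.135]],"turn":[[0,0,0],[0,0,0],[0,0,0],[0,0,0],[0,0,0],[0,0,0],[0,0,0],[0,0,0]]}' 40
```

```text
t: 6.58
position: [0.5153, -0.0581, 0.2112]
tcp_rot: [-1.571, 0.009, -0.021]
contact_force: [-12.9, -0.3, 11.2]
width: 0.147
```

Force is about 17 N radially outward, so my arc is slightly tight. I'll widen it by about 4 mm and continue in small stages.

```bash
python3 -m creep '{"fingers":[0,0,0,0,0],"translation":[[-0.0025,0,0.003],[0.0155,-0.0005,0.0175],[0.035,-0.001,0.0295],[0.055,-0.001,0.0398],[0.055,-0.001,0.0398]],"turn":[[0,0,0],[0,0,0],[0,0,0],[0,0,0],[0,0,0]]}' 40
```

```text
t: 7.2
position: [0.5728, -0.0594, 0.2507]
tcp_rot: [-1.572, 0.001, -0.021]
contact_force: [-6.0, 0.2, 7.6]
width: 0.143
```

```bash
python3 -m creep '{"fingers":[0,0,0,0,0,0],"translation":[[0.0211,-0.0005,0.009],[0.0431,-0.001,0.0154],[0.0658,-0.0015,0.0192],[0.08,-0.002,0.0205],[0.0932,-0.002,0.0208],[0.0932,-0.002,0.0208]],"turn":[[0,0,0],[0,0,0],[0,0,0],[0,0,0],[0,0,0],[0,0,0]]}' 40;  python3 - <<'E'
from h import *
s=snapshot("scene");save(s,"s6.png",(140,80,290,230),4)
E
```

```text
t: 7.95
position: [0.6668, -0.0614, 0.2702]
tcp_rot: [-1.572, -0.002, -0.022]
contact_force: [-2.0, -0.0, 4.2]
width: 0.142
```

View pics/s6.png

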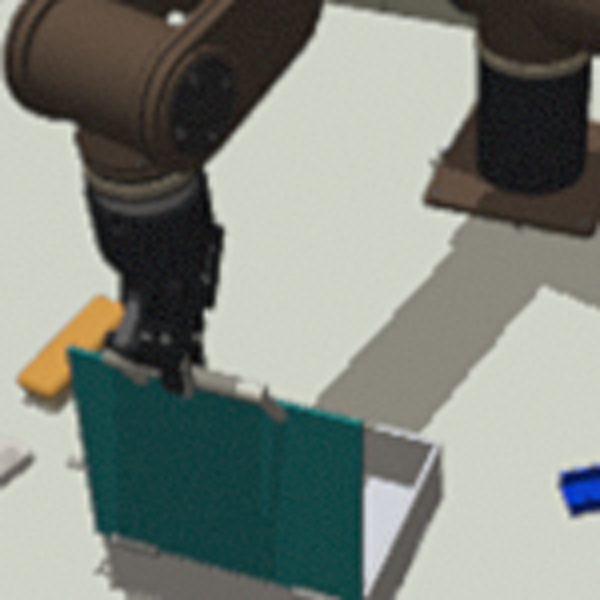

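```bash
python3 -m creep '{"fingers":[0,0,0,0,0,0,0,0,0],"translation":[[0.005,0,0],[0.005,0,0],[0.005,0,0],[-0.005,0,0],[-0.0157,0.0003,-0.0005],[-0.023,0.0005,-0.0012],[-0.03,0.0006,-0.0019],[-0.034,0.0007,-0.0026],[-0.034,0.0007,-0.0026]],"turn":[[0,0,0],[0,0,0],[0,0,0],[0,0,0],[0,0,0],[0,0,0],[0,0,0],[0,0,0],[0,0,0]]}' 40;  python3 - <<'E'
from h import *
s=snapshot("scene");save(s,"s7.png",(140,80,290,230),4)
E
```

```text
t: 9.12
position: [0.6315, -0.0606, 0.267]
tcp_rot: [-1.572, -0.001, -0.022]
contact_force: [-0.4, -1.3, 5.8]
width: 0.143
```

View pics/s7.png

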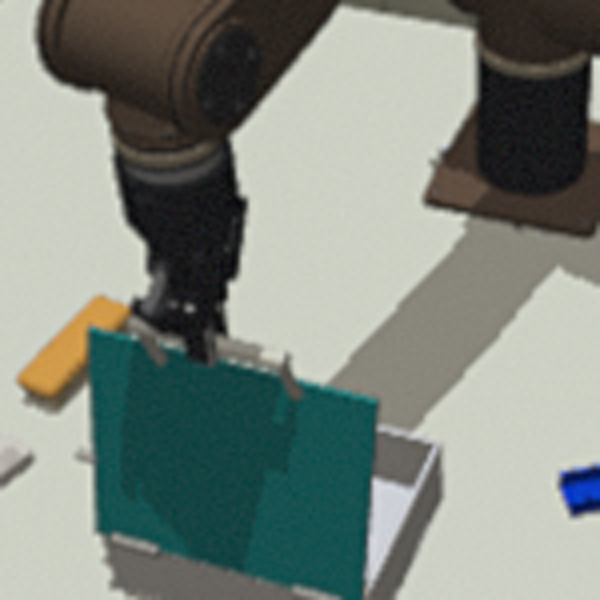

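```bash
python3 -m creep '{"fingers":[0,0,0,0],"translation":[[-0.003,0,-0.0005],[-0.005,0,-0.001],[-0.005,0,-0.001],[-0.005,0,-0.001]],"turn":[[0,0,0],[0,0,0],[0,0,0],[0,0,0]]}' 40; python3 -m creep '{"fingers":[0,0,0,0],"translation":[[-0.003,0,-0.0005],[-0.005,0,-0.001],[-0.005,0,-0.001],[-0.005,0,-0.001]],"turn":[[0,0,0],[0,0,0],[0,0,0],[0,0,0]]}' 40
```

```text
t: 9.68
position: [0.6272, -0.0605, 0.2663]
tcp_rot: [-1.571, -0.002, -0.022]
contact_force: [0.5, -1.8, 5.6]
width: 0.143
t: 10.18
position: [0.6234, -0.0604, 0.2659]
tcp_rot: [-1.571, -0.006, -0.022]
contact_force: [3.5, -1.5, 5.2]
width: 0.143
```

```bash
python3 -m creep '{"fingers":[0,0,0,0],"translation":[[-0.002,0,-0.0005],[-0.004,0,-0.001],[-0.004,0,-0.001],[-0.004,0,-0.001]],"turn":[[0,0,0],[0,0,0],[0,0,0],[0,0,0]]}' 40; python3 - <<'E'
from h import *
s=snapshot("top");save(s,"t8.png",(230,80,390,240),4)
E
```

```text
t: 10.68
position: [0.6214, -0.0603, 0.2655]
tcp_rot: [-1.571, -0.012, -0.022]
contact_force: [8.8, -0.1, 4.6]
width: 0.143
```

View pics/t8.png

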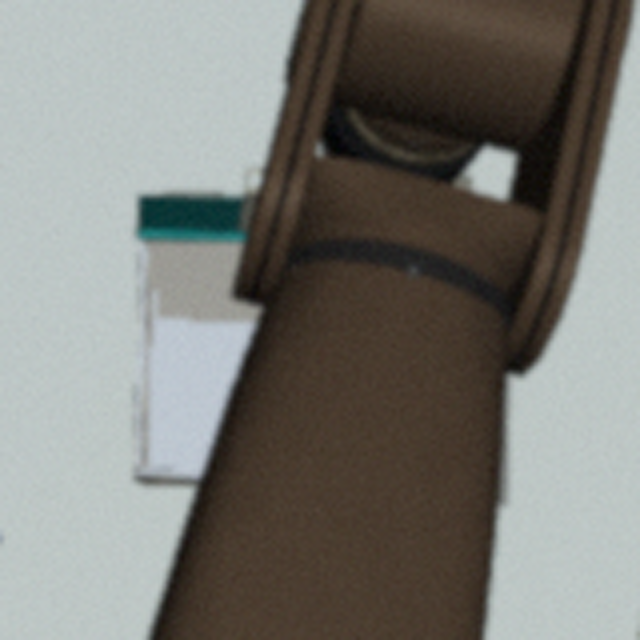

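Resistance rises as the lid stops at the stay, so it is propped. I'll relax, open and withdraw upward.

```bash
python3 -m creep '{"fingers":[0,0,0.045,0.045,0.045,0.045,0.045,0.045],"translation":[[0.006,0,0.001],[0.006,0,0.001],[0.006,0,0.001],[0.006,0,0.001],[0.006,0,0.001],[0.006,0,0.021],[0.006,0,0.06],[0.006,0,0.06]],"turn":[[0,0,0],[0,0,0],[0,0,0],[0,0,0],[0,0,0],[0,0,0],[0,0,0],[0,0,0]]}' 40; python3 - <<'E'
from h import *
s=snapshot("scene");save(s,"s9.png",(140,60,290,230),3.5)
E
```

```text
t: 11.72
position: [0.6256, -0.0607, 0.3299]
tcp_rot: [-1.573, -0.01, -0.021]
contact_force: [-0.9, 0.3, 0.1]
width: 0.527
```

View pics/s9.png

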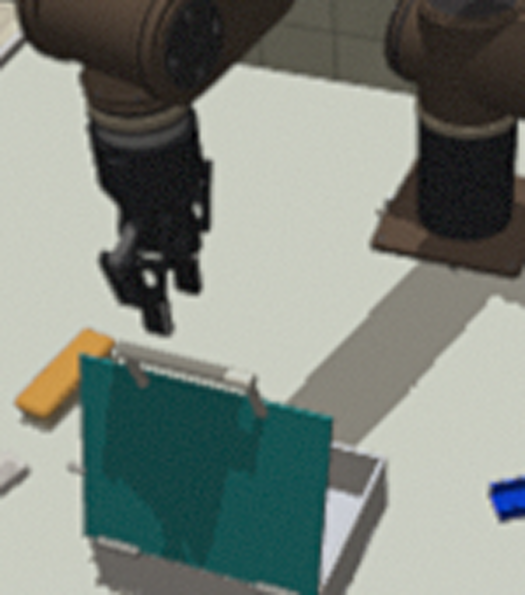

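Scene crop: the lid stands propped by itself, top edge at (210,385), with the gripper clear above it. Next, move over to the middle scoop.

```bash
python3 -m creep '{"fingers":[0.05,0.05,0.05,0.05,0.05,0.05,0.05,0.05,0.05,0.05,0.05,0.05],"translation":[[-0.024,0.04,0.01],[-0.049,0.079,0.01],[-0.073,0.119,0.01],[-0.097,0.158,0.01],[-0.122,0.198,-0.01],[-0.146,0.238,-0.03],[-0.17,0.277,-0.06],[-0.195,0.317,-0.09],[-0.219,0.356,-0.12],[-0.2436,0.396,-0.15],[-0.2436,0.396,-0.15],[-0.2436,0.396,-0.15]],"turn":[[0,0,8],[0,0,16],[0,0,24],[0,0,32],[0,0,40],[0,0,48],[0,0,56],[0,0,64],[0,0,72],[0,0,79.4],[0,0,79.4],[0,0,79.4]]}' 40; python3 - <<'E'
from h import *
import pickle
o=get_obs();print({k:np.round(v,3).tolist() for k,v in o.items() if k in("joint_pos","position","tcp_rot")})
s=snapshot("scene");save(s,"s10.png",(250,60,400,230),3.5);pickle.dump(s,open("s10.pkl","wb"))
s=snapshot("top");save(s,"t10.png",(90,120,390,300),2.6)
E
```

```text
t: 13.28
position: [0.3802, 0.3356, 0.1735]
tcp_rot: [-1.571, 0.0, 1.364]
contact_force: [0.1, 0.3, 0.5]
width: 0.584
{'joint_pos': [0.523, -0.057, 2.016, -0.001, 1.183, -0.841], 'position': [0.38, 0.336, 0.174], 'tcp_rot': [-1.571, 0.0, 1.364]}
```

View pics/s10.png

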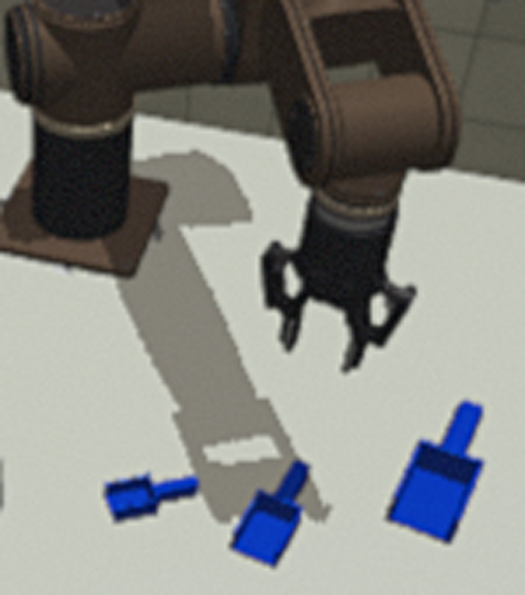

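View pics/t10.png

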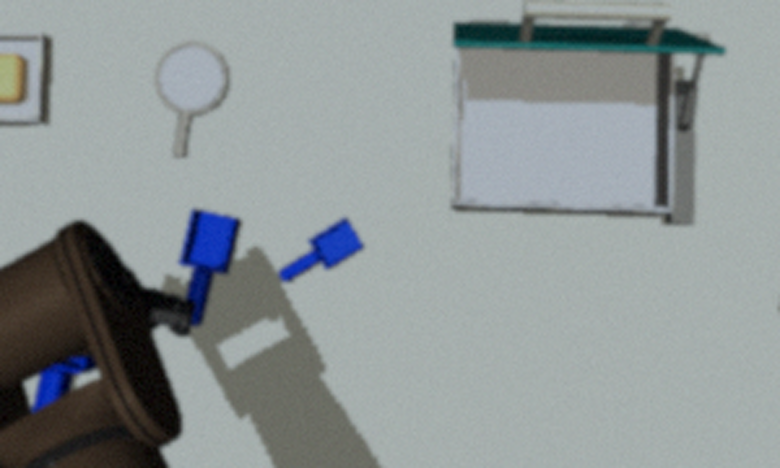

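```bash
python3 - <<'E'
from h import *
import pickle
S=pickle.load(open("s10.pkl","rb"))
p=np.array([.3802,.3356,.1735]); a=np.array([np.cos(1.364),np.sin(1.364),0])
print(proj(S,[p+[0,0,dz]+a*sg*.030 for dz in(0,.02,.026,.032) for sg in(-1,1)]).round(1), "obs (332.9,158.6),(350,165)")
save(S,"c10.png",(315,120,375,180),10)
E
```

```text
[[330.5 164.9]
 [347.8 171.3]
 [331.4 160.5]
 [348.9 166.8]
 [331.7 159.1]
 [349.2 165.5]
 [332.  157.8]
 [349.6 164.2]] obs (332.9,158.6),(350,165)
```

View pics/c10.png

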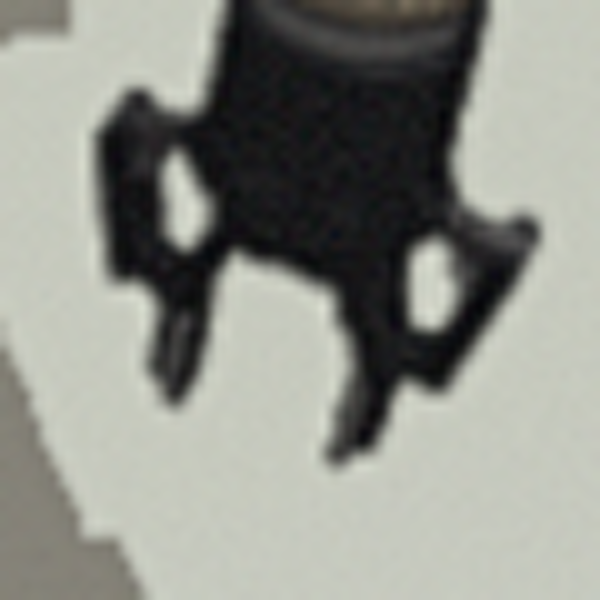

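The fingertips are again 27 mm above where the reported TCP puts them, and laterally on target. Descending with that offset, watching the force.

```bash
python3 -m creep '{"fingers":[0.05,0.05,0.05,0.05,0.05,0.05],"translation":[[0,0,-0.04],[0,0,-0.08],[0,0,-0.12],[0,0,-0.14],[0,0,-0.15],[0,0,-0.15]],"turn":[[0,0,0],[0,0,0],[0,0,0],[0,0,0],[0,0,0],[0,0,0]]}' 30; python3 - <<'E'
from h import *
s=snapshot("scene");save(s,"s11.png",(290,130,370,210),8)
E
```

```text
t: 14.12
position: [0.3809, 0.3354, 0.0238]
tcp_rot: [-1.571, -0.0, 1.363]
contact_force: [-0.4, -0.2, 0.5]
width: 0.586
```

View pics/s11.png

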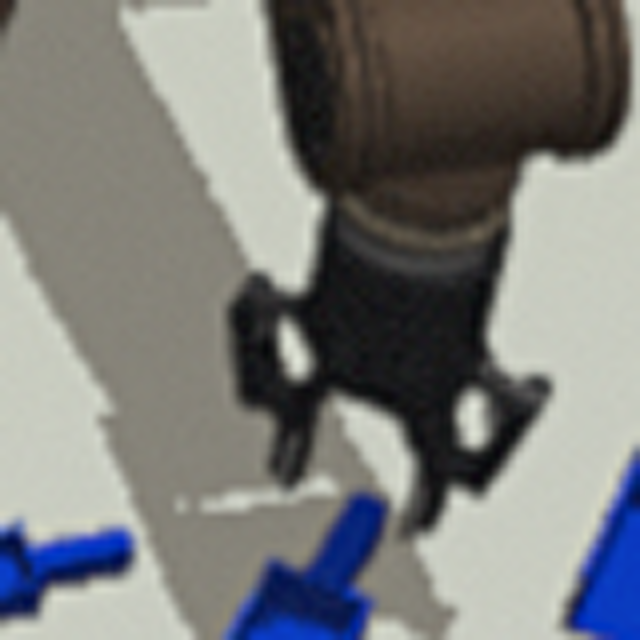

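The fingers straddle the handle at crop (350,530). Down and grip.

```bash
python3 -m creep '{"fingers":[0.05,0.05,0.05,0.05],"translation":[[0,0,-0.015],[0,0,-0.027],[0,0,-0.034],[0,0,-0.034]],"turn":[[0,0,0],[0,0,0],[0,0,0],[0,0,0]]}' 30; python3 -m creep '{"fingers":[0.0,0.0,0.0,0.0,0.0],"translation":[[0,0,0],[0,0,0],[0,0,0],[0,0,0],[0,0,0]],"turn":[[0,0,0],[0,0,0],[0,0,0],[0,0,0],[0,0,0]]}' 30;  python3 - <<'E'
from h import *
s=snapshot("scene");save(s,"s12.png",(290,130,370,210),8)
E
```

```text
t: 14.68
position: [0.3793, 0.3354, -0.0115]
tcp_rot: [-1.569, 0.001, 1.364]
contact_force: [0.2, 1.4, 0.5]
width: 0.586
t: 15.3
position: [0.3805, 0.336, -0.0101]
tcp_rot: [-1.572, -0.001, 1.364]
contact_force: [-1.4, 0.7, 2.7]
width: 0.223
```

View pics/s12.png

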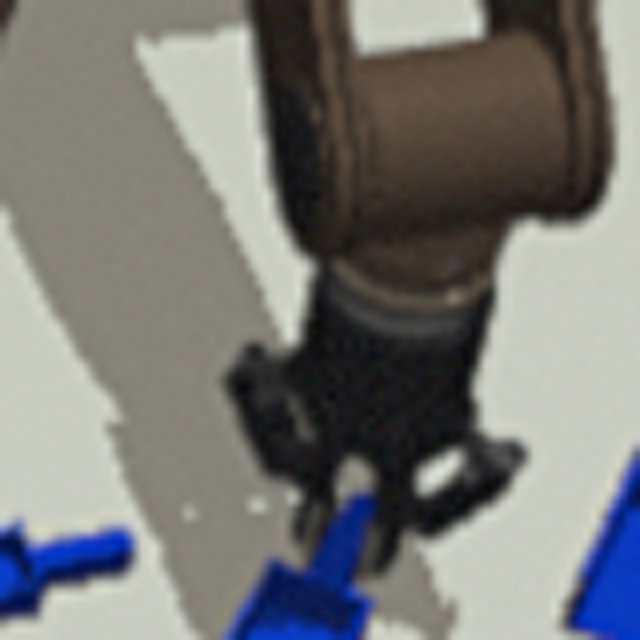

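Gripped: opening 19 mm on the 20 mm handle. Lift, check, then carry over.

```bash
python3 -m creep '{"fingers":[0,0,0,0,0],"translation":[[0,0,0.02],[0,0,0.05],[0,0,0.09],[0,0,0.12],[0,0,0.12]],"turn":[[0,0,0],[0,0,0],[0,0,0],[0,0,0],[0,0,0]]}' 30;  python3 - <<'E'
from h import *
s=snapshot("scene");save(s,"s13.png",(290,90,370,210),5)
E
```

```text
t: 15.98
position: [0.3815, 0.3366, 0.1117]
tcp_rot: [-1.575, -0.003, 1.364]
contact_force: [0.0, -0.5, -1.4]
width: 0.226
```

View pics/s13.png

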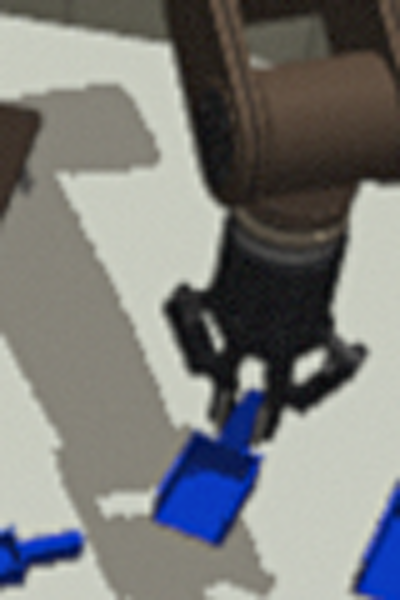

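The scoop is held by its handle at about (240,415), bowl forward and upright. I'll carry it over the bin's near half, handle toward the robot, entering low from the left so the bowl passes under the leaning lid.

```bash
python3 -m creep '{"fingers":[0,0,0,0,0,0,0,0,0,0,0,0,0],"translation":[[0.01,-0.03,0],[0.024,-0.07,0],[0.04,-0.11,0],[0.055,-0.15,0],[0.07,-0.19,0],[0.084,-0.23,0],[0.098,-0.27,0],[0.112,-0.31,0],[0.127,-0.35,0],[0.138,-0.38,0],[0.143,-0.3935,0],[0.143,-0.3935,0],[0.143,-0.3935,0]],"turn":[[0,0,1],[0,0,2],[0,0,3],[0,0,4],[0,0,5],[0,0,6],[0,0,7],[0,0,8],[0,0,9],[0,0,10],[0,0,10.6],[0,0,10.6],[0,0,10.6]]}' 30;  python3 - <<'E'
from h import *
s=snapshot("scene");save(s,"s14.png",(160,90,290,220),4.5)
s=snapshot("top");save(s,"t14.png",(240,100,390,240),4)
E
```

```text
t: 17.65
position: [0.5222, -0.0566, 0.1086]
tcp_rot: [-1.569, -0.001, 1.55]
contact_force: [-0.7, 0.5, -0.2]
width: 0.223
```

View pics/s14.png

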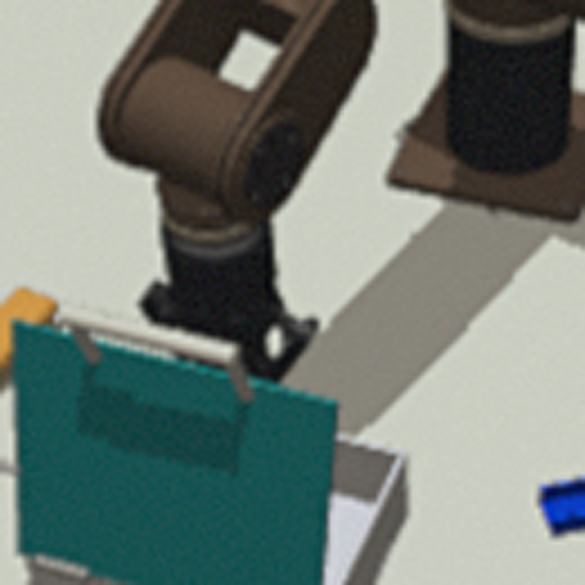

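View pics/t14.png

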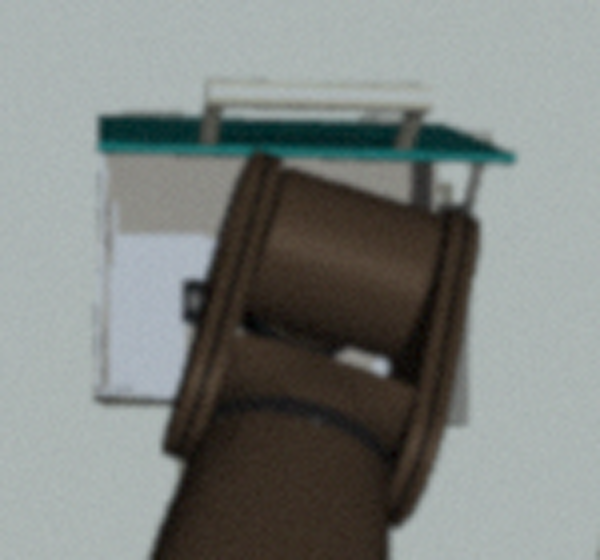

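```bash
python3 - <<'E'
from h import *
s=snapshot("top")
for z in(.3,.35,.4,.45): print(z,onz(s,(240+262/4,100+155/4),z).round(3))
print("lid edge",onz(s,(240+262/4,100+153/4),.258).round(3), "near rim",onz(s,(240+140/4,100+399/4),.075).round(3))
E
```

```text
0.3 [ 0.593 -0.031  0.3  ]
0.35 [ 0.582 -0.026  0.35 ]
0.4 [ 0.57 -0.02  0.4 ]
0.45 [ 0.559 -0.014  0.45 ]
lid edge [ 0.603 -0.036  0.258] near rim [0.475 0.026 0.075]
```

Clearances look fine: forearm end at x≈0.575 against the lid edge at 0.603, handle end about 11 mm inside the near wall. Lowering.

```bash
python3 -m creep '{"fingers":[0,0,0,0,0,0],"translation":[[0,0,-0.03],[0,0,-0.06],[0,0,-0.085],[0,0,-0.1],[0,0,-0.108],[0,0,-0.108]],"turn":[[0,0,0],[0,0,0],[0,0,0],[0,0,0],[0,0,0],[0,0,0]]}' 30; python3 -m creep '{"fingers":[0,0,0,0],"translation":[[0,0,-0.002],[0,0,-0.004],[0,0,-0.004],[0,0,-0.004]],"turn":[[0,0,0],[0,0,0],[0,0,0],[0,0,0]]}' 30
```

```text
t: 18.55
position: [0.5232, -0.0577, 0.0015]
tcp_rot: [-1.571, -0.0, 1.549]
contact_force: [-0.5, -1.1, -0.7]
width: 0.224
t: 19.05
position: [0.5232, -0.0579, -0.0024]
tcp_rot: [-1.571, 0.0, 1.549]
contact_force: [-0.2, 0.1, -0.1]
width: 0.229
```

```bash
python3 -m creep '{"fingers":[0,0,0,0],"translation":[[0,0,-0.0015],[0,0,-0.0025],[0,0,-0.0025],[0,0,-0.0025]],"turn":[[0,0,0],[0,0,0],[0,0,0],[0,0,0]]}' 30;python3 -m creep '{"fingers":[0,0,0],"translation":[[0,0,-0.0015],[0,0,-0.0015],[0,0,-0.0015]],"turn":[[0,0,0],[0,0,0],[0,0,0]]}' 30
```

```text
t: 19.55
position: [0.5231, -0.0578, -0.005]
tcp_rot: [-1.571, 0.0, 1.549]
contact_force: [0.2, 0.3, 0.4]
width: 0.222
t: 19.92
position: [0.5231, -0.0578, -0.0051]
tcp_rot: [-1.57, -0.0, 1.549]
contact_force: [-5.3, 1.7, 9.7]
width: 0.224
```

Floor contact at the expected height (9.7 N). Release and rise straight up.

```bash
python3 -m creep '{"fingers":[0,0.045,0.045,0.045,0.045,0.045,0.045,0.045,0.045,0.045],"translation":[[0,0,0.0015],[0,0,0.0015],[0,0,0.0015],[0,0,0.0015],[0,0,0.0015],[0,0,0.02],[0,0,0.05],[0,0,0.09],[0,0,0.13],[0,0,0.13]],"turn":[[0,0,0],[0,0,0],[0,0,0],[0,0,0],[0,0,0],[0,0,0],[0,0,0],[0,0,0],[0,0,0],[0,0,0]]}' 30;python3 -m creep '{"fingers":[0.045,0.045,0.045,0.045,0.045,0.045,0.045,0.045],"translation":[[-0.01,0.04,0.03],[-0.025,0.09,0.06],[-0.04,0.14,0.08],[-0.05,0.19,0.08],[-0.06,0.24,0.08],[-0.07,0.29,0.08],[-0.08,0.34,0.08],[-0.08,0.34,0.08]],"turn":[[0,0,0],[0,0,0],[0,0,0],[0,0,0],[0,0,0],[0,0,0],[0,0,0],[0,0,0]]}' 30;  python3 - <<'E'
from h import *
import pickle
s=snapshot("scene");save(s,"s15.png",(150,110,300,240),4.5);pickle.dump(s,open("s15.pkl","wb"))
s=snapshot("top");save(s,"t15.png",(240,100,380,230),5);pickle.dump(s,open("t15.pkl","wb"))
E
```

```text
t: 21.18
position: [0.5263, -0.0587, 0.1292]
tcp_rot: [-1.581, 0.003, 1.549]
contact_force: [-0.2, -0.1, -1.1]
width: 0.527
t: 22.18
position: [0.4415, 0.2847, 0.2029]
tcp_rot: [-1.57, 0.0, 1.554]
contact_force: [0.2, -0.4, -0.6]
width: 0.526
```

View pics/s15.png

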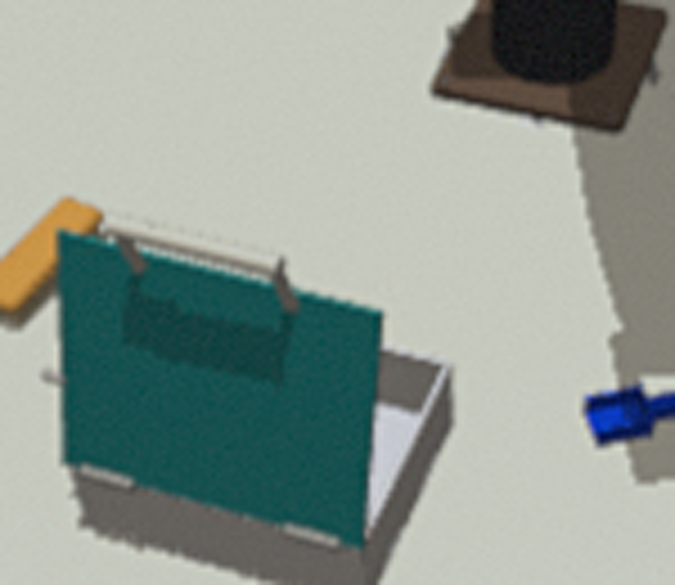

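View pics/t15.png

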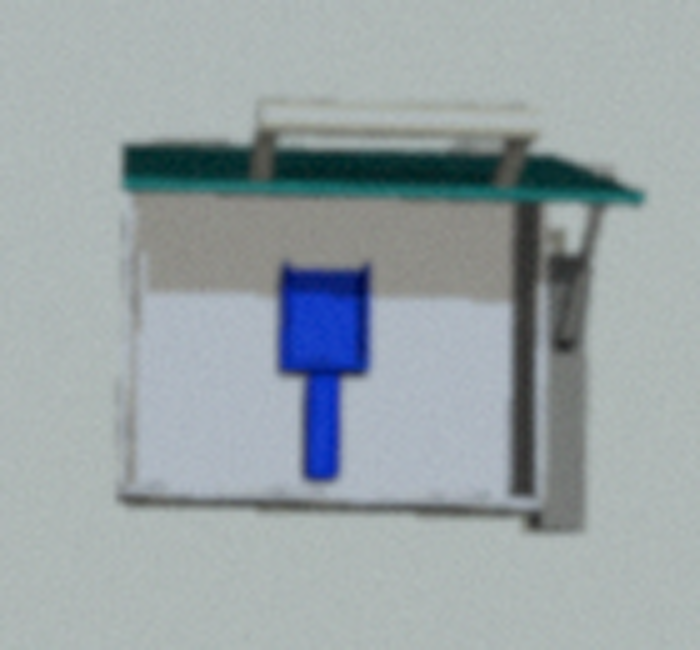

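```bash
python3 - <<'E'
from h import *
import pickle
s=pickle.load(open("t15.pkl","rb"))
f=lambda u,v:(240+u/5,100+v/5)
a=onz(s,f(321,479),.033);b=onz(s,f(325,268),.005);b2=onz(s,f(325,268),.037)
print(a,b,b2,"len",np.linalg.norm((a-b)[:2]),np.linalg.norm((a-b2)[:2]))
print("handle w",np.linalg.norm(onz(s,f(305,430),.033)-onz(s,f(338,430),.033)),"bowl w",np.linalg.norm(onz(s,f(281,350),.037)-onz(s,f(368,350),.037)))
print("near wall inner",onz(s,f(320,492),.075),onz(s,f(320,492),.005))
o=get_obs();print(o["t"],o["joint_velocities"].round(3))
E
```

```text
[ 0.48928784 -0.05775707  0.033     ] [ 0.61440976 -0.06315437  0.005     ] [ 0.60856288 -0.05957574  0.037     ] len 0.12523827746974078 0.11928890854232924
handle w 0.01855390446805406 bowl w 0.04888300322121271
near wall inner [ 0.47923201 -0.05260898  0.075     ] [ 0.48376991 -0.06025403  0.005     ]
22.275 [-0.032 -0.006  0.005  0.    -0.001  0.002]
```

The top view shows the scoop upright on the bin floor at (325,370). It measures 125.2 mm with its front at floor height, so it lies flat and clear of the walls. The lid is propped, the stay's foot is in the notch at (565,340), and the gripper is well clear.

```bash
python3 -c "
from station import *
print(hand_in())"
```

```text
the job is handed in; nothing more can be done
None
```

I lifted the bin lid by its bar until the stay dropped in the notch and let it down so it rests propped. I then put the middle-sized blue scoop in the bin, and handed in at about 22 s of the 62 s.

**Last checks:**
- **Lid:** it stayed propped after I let go. The stay's foot is in the notch in the final top view.
- **Scoop:** it is right way up on the bin floor, handle toward the robot. Its measured length of 125 mm is what it should be lying flat. The handle end is about 9 mm clear of the near wall.
- **Robot:** the gripper was empty and well clear when I handed in. The largest force I read was about 17 N while lifting the lid, and about 11 N when the scoop touched the floor.

**What disagreed:**
- **First pinch missed:** the fingers closed on air above the bar, with no contact. The real fingertips sit about 26 mm higher than the reported tool position implies, and correcting for that made every later grasp work.
- **Lid arc slightly tight:** my planned arc was about 4 mm too small, so I widened it partway up. I don't know why it was off.

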